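Refit and clamp the sliding stop of a pantry organiser

ROBOT

A 7-joint arm with a two-finger parallel gripper is mounted at the origin on the work surface. World frame = base frame: x ahead of the robot, y to its left, z up, the work surface at z = 0. Lengths are in m, angles in rad, forces in N, time in s.
With the tool pointing down it reaches from about 0.425 to 0.825 m from the base axis. Payload 3.6 kg.
Tool frame: the origin (TCP) lies at the very end of the fingers, on their centre line; the grasp point (between the pads) lies 19 mm behind it; z points along the fingers, y is the line along which they close (so a half turn about z gives the same grasp; the last joint's range is limited). The gripper opens to 93 mm and grips with 3 to 60 N. Pads are 15 mm wide; open, the fingers measure 128 mm over their backs; the gripper's body (75 mm by 188 mm) begins 65 mm behind the grasp point.
Start: joints at [1.3, 0.615, -0.013, 1.423, 0.008, 1.103, -0.04], TCP at [0.158, -0.631, 0.219] pointing down, gripper open.
Joint ranges: [-3.12, 3.12], [-0.3, 2.06], [-1.34, 1.32], [0.26, 2.42], [-1.36, 4.5], [0.01, 1.98], [-2.84, 2.84]. Speed limits (rad/s): [2.79, 2.79, 3.14, 3.14, 3.14, 3.14, 3.14].

INTERFACE

Orientations are given as [roll, pitch, yaw] about the fixed x, y, z axes, in that order (R = Rz(yaw) Ry(pitch) Rx(roll)).
In Python, from rig import telemetry, vision, ticket gives the robot as it stands.
- The arm moves only by the tool arm_command, never from a script. Its argument "deltas" is a list of rows, each an object of numbers: "tx", "ty", "tz": the shift along the tool's x, y, z each as a share of 30 cm, from -1 to 1; "rx", "ry", "rz": the turn, a rotation vector about the tool's x, y, z each as a share of pi rad, from -1 to 1; "hand": the closure, from 0 (fully open) to 1 (shut). A call has 1 to 8 rows; each row is the pose to reach, as a shift and turn from the pose commanded when the call began, along the tool's axes at that moment, turning the shorter way round; what a row does not reach only later rows make up. A row lasts 1/10 s, in which the tool goes at most 50 mm and 8.59 degrees, less where a joint would pass 70% of its speed; a pose out of reach is approached as far as the arm can. A call with a number of a shift or a turn outside -1 to 1 is refused whole. A call with a gripper value outside its range is refused whole. The fingers move at their own pace and stop on an object; "force" is the grip in N (left out, the last holds). Time passes only in rows, so rows that repeat a pose let the fingers close. It gives the time, the measured TCP pose, the force, the opening and the grip force at its end, in the units of the state.
- telemetry.observe(): the state, without advancing time (a new reading comes with each control period).
- vision.read_camera(name): name is "side" or "top" or "wrist"; returns the picture (480x640x3 uint8, red, green, blue); there is no depth.
- vision.camera_info(name): a dict with "fx", "fy", "cx", "cy" (pixels), "D" ([k1, k2, p1, p2, k3] as OpenCV has them; the pictures are not rectified), "xyz" and "orientation" of the camera in the world; the wrist camera has in their place "T_tool_cam" (4x4, takes a point from camera to tool coordinates, whose origin is the TCP and whose axes are the flange's). Camera axes: x right, y down, z forward; pixel columns grow to the right and rows downward; lengths in m; the calibration is good to about 2 mm. A picture is of the moment at which its call begins: read the wrist's pose just before it. camera_info takes no time and is no camera call.
- ticket.job_done(): hands the job in; it is judged then, once.
The state is a dict: "time": time; "q": joint angles; "joint_vel": joint speeds; "joint_efforts": joint torques, N m; "position": TCP position; "eef_rot": TCP orientation; "ft_force": force on the tool from outside, world axes, zero at the start; "moment": the same for the moment, N m; "gripper_width": finger opening in m; "gripper_force": force on a finger pad.
Only numpy, scipy, OpenCV 4.12 (cv2) and the standard library are available. Lean on these libraries where they do the work, as an engineer would, in place of code of your own. Each camera call takes 0.05 s, during which the arm holds its last target. There are 200 camera calls.

TASK

Put the loose blue stop back on the organiser: set it down astride the aluminium rail, fence facing the white canister, and let go of it with its knob still loose. Then slide it gently along the rail until the fence touches the canister, and turn its orange knob clockwise until it clamps tight. The canister must stay standing where it is against the grey end stop, and nothing else on the shelf may be disturbed.

Things in the scene. Friction and masses are not known exactly. Their poses are not given: they have to be found in the camera images.
- organiser: Fixed clear tray, 160 x 380 mm. Origin on the shelf plane under the rail's centre line; aluminium rail along the tray's y axis, y = -170 to +210 mm, 20 mm wide (x = -10 to +10), top at z = 35 mm, top edges chamfered 4 mm. Tray floor top at z = 6 mm, x = -45 to +115 mm; rear wall 36 mm high at x = 113 mm.
- end_stop: Grey stop fixed on the same rail at the +y end of the row (place along the rail differs). Origin at tray-floor level over the rail's centre line, on the fence face, which looks to -y; fence 120 mm wide (x = -30 to +90 mm), 95 mm high. It does not move.
- canister: Closed plastic canister, white with green screw lid, diameter 84 mm, 98 mm tall, 0.5 kg; origin at the centre of its underside. It stands on the tray floor 64 mm on the +x side of the rail, against the grey end stop; the blue stop goes on its -y side.
- stop: Loose blue plastic stop, about 0.27 kg, standing on the shelf. Origin at its underside, midway across its slot. Slot along y right through it, open below, 24 mm wide (x = -12 to +12), 30 mm deep: fitted, it stands on the tray floor with origin at organiser x = 0, z = 6 mm, axes parallel to the organiser's. Block x = -34 to +24, y = -40 to +40, top z = 40 mm; fence at its +y end, see stop_face.
- stop_face (a point): Middle of the stop's outer fence face, at x = 30, y = 48, z = 50 mm of the stop, axes as the stop's; y points out to the canister, whose axis is 42 mm away when touching. The fence is an upright plate 8 mm thick (stop y = 40 to 48), x = -30 to +90, top z = 95 mm. Pinch it from above across the 8 mm near stop x = 10 mm (centre of mass x = 8, y = 18).
- knob_grip (a point): Centre of the orange knob's grip bar, on the knob's vertical turning axis, at x = -22, y = -10, z = 66 mm of the stop. It turns with the knob. The bar is 56 mm long along this point's y axis, 14 mm thick along x, 32 mm high (z = 46 to 78 mm above the stop's underside).
- clamp_knob (a joint): Turn of the knob in rad, growing clockwise seen from above; at 0 its bar is parallel to the rail slot. Below 0.6 the stop is loose; from about 0.95 its cam squeezes the rail; 1.15 and more is tight; end of travel 1.45.
- glass_jar: Bystander: amber glass jar, brass lid, 60 mm diameter, 85 mm tall; origin under its centre. Leave alone.
- tin: Bystander: food tin, 74 mm diameter, 100 mm tall; origin under its centre. Leave alone.
- spoon: Bystander: green silicone spoon, 200 mm long, lying on the shelf in front of the organiser. Leave alone.
- tongs: Bystander: steel tongs, about 200 mm long, lying behind the organiser. Leave alone.
- tea_box: Bystander: cardboard box 70 x 110 x 80 mm; origin under its centre. Leave alone.

How it is judged:
On the way:
1. the stop stands astride the rail with its fence towards the canister, knob loose, let go (x of stop in the frame of organiser between -0.004 and 0.004 m and z of stop in the frame of organiser between 0.002 and 0.01 m and angle between the y axis of stop and the y axis of organiser, either way round below 0.12 rad and y of canister in the frame of stop_face above 0.035 m and contact force between the fingers and stop below 0.1 N and value of joint clamp_knob below 0.7 rad and linear speed of stop below 0.02 m/s), for 0.2 s.
At the end, for the whole second after the job is handed in: The blue stop stands astride the rail (within 4 mm of its centre line, on the tray floor, in line with it), its fence towards the canister and no more than 5 mm from it, the knob turned clockwise to 1.1 rad or more, everything at rest; the canister stands upright within 12 mm of where it was (x of stop in the frame of organiser between -0.004 and 0.004 m and z of stop in the frame of organiser between 0.002 and 0.01 m and angle between the y axis of stop and the y axis of organiser, either way round below 0.12 rad and y of canister in the frame of stop_face between 0.035 and 0.047 m and value of joint clamp_knob above 1.1 rad and angle between stop's own z axis and vertical below 0.08 rad and linear speed of each of stop, canister below 0.01 m/s and angle between canister's own z axis and vertical below 0.05 rad and distance of canister from where it was at the start of the episode below 0.012 m); the robot touches nothing.
It fails at once if the stop, its knob still loose, is shoved hard against the canister (over 35 N) (contact force between stop and canister above 35 N and value of joint clamp_knob below 0.7 rad).
It fails at once if the canister is tipped (angle between canister's own z axis and vertical above 0.25 rad).
It fails at once if a bystander is pushed more than 25 mm (distance of any of glass_jar, tin, spoon, tongs, tea_box from where it was at the start of the episode above 0.025 m).
It also fails if it takes over 58 s, if anything falls off the work surface, if the arm or the gripper's body presses on something with over 40 N, if the wrist force passes 120 N, or if a joint passes its speed limit or range.

## Working session

There is one attempt and no reset: what is moved stays moved. The work goes in short steps, Python scripts to look and compute and a tool call to move; the robot and the scene stay as the last step left them, time stands still between calls to the robot, and variables do not carry over. Pictures are saved under pics/ and viewed, at most 10 in all, crops included, and the job is handed in when it is done.

Besides the shell and the picture viewer there is one more tool, called after "Request:" by a JSON object that holds its "api" and its "payload". arm_command: Moves the arm, as the interface text tells. Shift numbers are shares of 30 cm and turn numbers shares of pi rad, none past 1 either way. Its arguments: {"type":"object","properties":{"deltas":{"type":"array"},"force":{"type":"number"}},"required":["deltas"]}

```bash
mkdir -p pics; ls
python3 - <<'E'
from rig import telemetry, vision
import cv2
print(telemetry.observe())
for n in("top","side","wrist"):
    cv2.imwrite(f"pics/{n}0.png",vision.read_camera(n)[:,:,::-1]); print(n,vision.camera_info(n))
E
```

```text
pics
{'time': 0.0, 'q': array([ 1.29950816,  0.61591218, -0.0126155 ,  1.42486685,  0.00811414,
        1.1034275 , -0.04039216]), 'joint_vel': array([ 1.16337321e-03,  8.59788360e-05, -5.16237983e-04,  4.14099315e-04,
        9.23483723e-04,  9.13193325e-04, -1.15916096e-03]), 'joint_efforts': array([ 5.30079196e-04, -4.58925855e+01,  2.09165378e-01, -1.65742850e+01,
       -6.09784434e-02,  2.05266313e-02,  2.24435184e-04]), 'position': array([ 0.1573409 , -0.62985544,  0.21749639]), 'eef_rot': array([-3.13902972e+00,  5.01899804e-05,  2.44868041e-01]), 'ft_force': array([-0.41340411, -0.04643068, -0.09584393]), 'moment': array([-0.0369164 , -0.01787281,  0.00026626]), 'gripper_force': 0.0, 'gripper_width': 0.09315745055358092}
top {'fx': 492.86999388416416, 'fy': 492.86999388416416, 'cx': 318.84432286479534, 'cy': 238.24446832881668, 'D': array([-0.12351942,  0.        ,  0.        ,  0.        ,  0.        ]), 'xyz': array([ 0.48210286, -0.14676323,  1.21348793]), 'orientation': array([-3.07671746,  0.00532426, -1.56220173])}
side {'fx': 480.02229945888325, 'fy': 480.02229945888325, 'cx': 326.9650634828601, 'cy': 235.99095123126313, 'D': array([0.03812469, 0.        , 0.        , 0.        , 0.        ]), 'xyz': array([ 0.39588178, -0.81601048,  0.81087962]), 'orientation': array([-2.3808979 , -0.01439999, -0.2262081 ])}
wrist {'fx': 378.4349457798996, 'fy': 378.4349457798996, 'cx': 322.65250133376304, 'cy': 243.34302813468963, 'D': array([-0.02106011,  0.        ,  0.        ,  0.        ,  0.        ]), 'T_tool_cam': array([[ 4.74530152e-05, -9.61870810e-01, -2.73504193e-01,
         7.56796480e-02],
       [ 9.99999960e-01,  1.21602229e-04, -2.54155595e-04,
        -1.48597990e-03],
       [ 2.77723568e-04, -2.73504170e-01,  9.61870777e-01,
        -1.67134431e-01],
       [ 0.00000000e+00,  0.00000000e+00,  0.00000000e+00,
         1.00000000e+00]])}
```

View pics/top0.png

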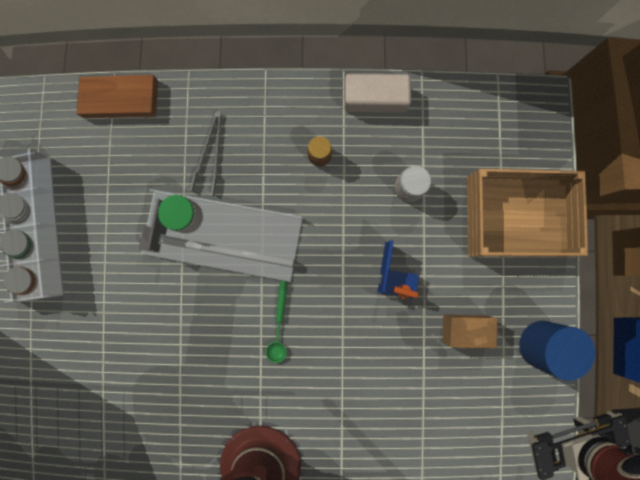

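View pics/side0.png

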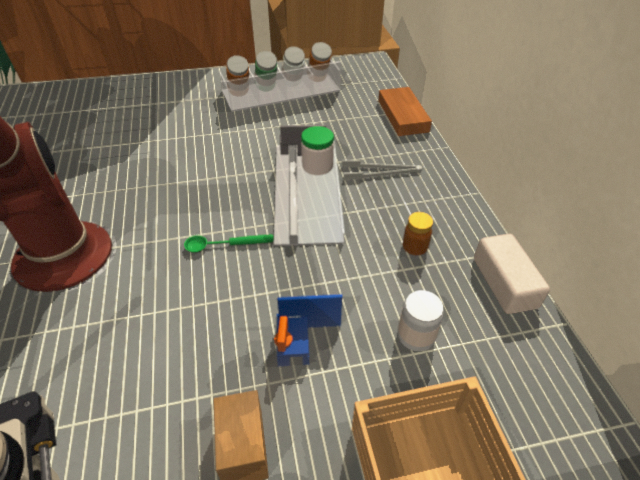

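The top view shows the organiser around (150–300, 190–280), with the canister lid at (176, 212) and the stop around (400, 275). The fence runs (388, 243) to (385, 290), and the knob is at (407, 291). The side view agrees: stop at (300, 320), rail from (293, 150) to (292, 240). I'll enlarge these areas.

Run:
```python
import cv2,numpy as np
t=cv2.imread("pics/top0.png");s=cv2.imread("pics/side0.png")
def crop(im,x0,y0,w,h,k): return cv2.resize(im[y0:y0+h,x0:x0+w],None,fx=k,fy=k,interpolation=cv2.INTER_CUBIC)
c=np.zeros((600,800,3),np.uint8)
a=crop(t,370,235,60,75,6);c[:450,:360]=a
b=crop(s,265,280,85,90,5);c[:450,370:795]=b
cv2.imwrite("pics/c1.png",c)
cv2.imwrite("pics/c2.png",crop(t,130,180,180,110,4.4))
```

```text
(no output)
```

View pics/c1.png

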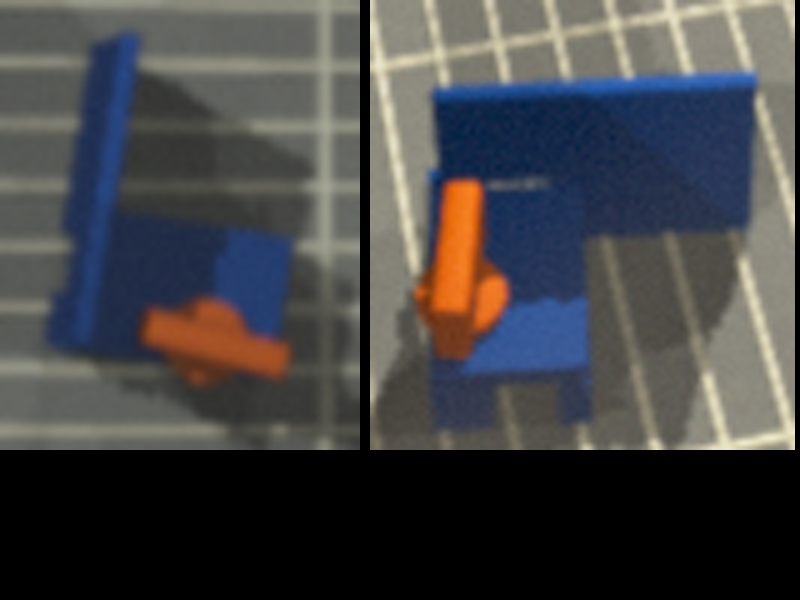

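View pics/c2.png

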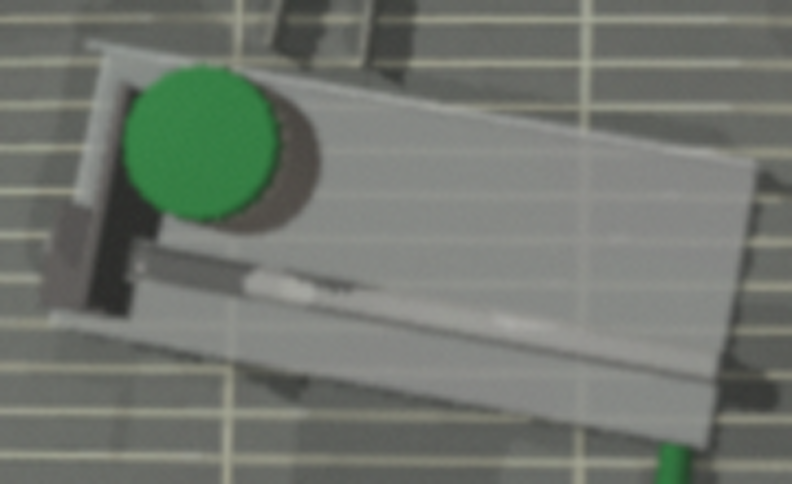

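Stop in the crop: the fence's top strip runs from (118–138, 36) to (75–97, 349), and the bar is about parallel to the slot (loose). Organiser in the crop: rail end near (716, 365), tray corners at (708, 445) and (50, 315), lid centre (202, 143). I'll fit the poses from these.

```bash
cat > h.py <<'E'
import numpy as np, cv2
from scipy.spatial.transform import Rotation as R
from scipy.optimize import least_squares
from rig import telemetry, vision
def cam(n, st=None):
    c=vision.camera_info(n)
    K=np.array([[c['fx'],0,c['cx']],[0,c['fy'],c['cy']],[0,0,1]])
    if n=="wrist":
        T=np.eye(4);T[:3,:3]=R.from_euler('xyz',st['eef_rot']).as_matrix();T[:3,3]=st['position']
        T=T@c['T_tool_cam']
    else:
        T=np.eye(4);T[:3,:3]=R.from_euler('xyz',c['orientation']).as_matrix();T[:3,3]=c['xyz']
    return K,c['D'],np.linalg.inv(T)
def proj(cm,P):
    K,D,Ti=cm
    return cv2.projectPoints(np.asarray(P,float).reshape(-1,3),cv2.Rodrigues(Ti[:3,:3])[0],Ti[:3,3],K,D)[0][:,0]
def place(p,P,z=0):
    P=np.asarray(P,float).reshape(-1,3)/1000;c,s=np.cos(p[2]),np.sin(p[2])
    return np.c_[p[0]+c*P[:,0]-s*P[:,1],p[1]+s*P[:,0]+c*P[:,1],P[:,2]+z]
def fit(obs,p0,z=0):  # obs: list of (cam, model mm, pixels)
    f=lambda p:np.concatenate([(proj(c,place(p,P,z))-np.asarray(u,float)).ravel() for c,P,u in obs])
    r=least_squares(f,p0,loss='soft_l1');return r.x,f(r.x).reshape(-1,2)
def uncrop(u,x0,y0,k,ox=0): return (np.asarray(u,float)-[ox,0]+.5)/k-.5+[x0,y0]
def totool(st,d): # world vec -> tool vec
    return R.from_euler('xyz',st['eef_rot']).inv().apply(d)
E
cat > f1.py <<'E'
from h import *
T,S=cam("top"),cam("side")
st=[(T,[(90,48,95),(90,40,95),(-30,48,95),(-30,40,95),(24,-40,40)],uncrop([(118,38),(138,35),(75,348),(97,350),(293,238)],370,235,6)),
(S,[(-30,40,95),(90,40,95),(-30,48,95),(90,48,95),(24,-40,40),(24,-40,0),(-34,-40,0),(90,40,0)],uncrop([(434,96),(755,88),(434,88),(755,73),(585,372),(590,422),(433,428),(748,230)],265,280,5,370))]
for o in ([st[0]],[st[1]],st):
    p,e=fit(o,[.47,-.3,-.14]);print(p.round(4),np.abs(e).round(1).tolist() if len(o)==2 else '')
og=[(T,[(-45,-170,6),(-45,210,6),(10,-170,31),(-10,-170,31),(115,-170,36)],uncrop([(708,445),(50,315),(720,352),(712,378),(757,160)],130,180,4.4))]
p,e=fit(og,[.5,.1,-.19]);print(p.round(4),e.round(1).tolist())
lid=uncrop([(202,143)],130,180,4.4)
r=least_squares(lambda c:(proj(T,[[c[0],c[1],.104]])-lid).ravel(),[.55,.2]).x
d=r-p[:2];c,s=np.cos(p[2]),np.sin(p[2]);print('can',r.round(4),'in org',c*d[0]+s*d[1],-s*d[0]+c*d[1])
E
python3 f1.py
```

```text
[ 0.4558 -0.336  -0.1332] 
[ 0.4561 -0.3356 -0.1711] 
[ 0.4558 -0.3358 -0.1573] [[0.8, 1.0], [1.0, 0.1], [0.3, 0.5], [0.5, 0.3], [0.4, 0.4], [1.1, 1.2], [0.3, 0.4], [1.0, 0.8], [0.1, 0.9], [0.6, 0.9], [0.1, 0.2], [0.1, 0.8], [0.1, 0.1]]
[ 0.5304  0.0897 -0.1824] [[-0.8, 0.2], [-0.1, 0.1], [0.2, -1.0], [0.4, 1.3], [0.1, -0.3]]
can [0.6115 0.1889] in org 0.06173467046101909 0.11219464850351134
```

```bash
cat > go.py <<'E'
from h import *
import sys
def delta(x,y,z,psi,base=None):
    st=telemetry.observe(); b=base or (st['position'],st['eef_rot'])
    Rt=R.from_euler('xyz',b[1]); Rg=R.from_euler('xyz',[np.pi,0,psi])
    d=Rt.inv().apply(np.array([x,y,z])-b[0])/.3; w=(Rt.inv()*Rg).as_rotvec()/np.pi
    print('t',d.round(4).tolist(),'r',w.round(4).tolist())
if __name__=="__main__": delta(*map(float,sys.argv[1:5]))
E
python3 - <<'E'
from h import *
from go import delta
p=np.array([.4558,-.3358,-.1573])
g=place(p,[[10,44,0]])[0];print(g)
delta(.33,-.45,.22,.05)
delta(g[0],g[1],.22,-.157)
E
```

```text
[ 0.47256923 -0.29390975  0.        ]
t [0.7036, -0.4427, -0.0066] r [-0.0006, 0.0001, 0.062]
t [1.2908, -0.8323, -0.0059] r [-0.0006, 0.0001, 0.1279]
```

Request:
{"api": "arm_command", "payload": {"deltas": [{"tx":0.7,"ty":-0.45,"tz":0,"rz":0.062,"hand":0.4},{"tx":0.7,"ty":-0.45,"tz":0,"rz":0.062,"hand":0.4},{"tx":0.7,"ty":-0.45,"tz":0,"rz":0.062,"hand":0.4},{"tx":0.7,"ty":-0.45,"tz":0,"rz":0.062,"hand":0.4},{"tx":0.7,"ty":-0.45,"tz":0,"rz":0.062,"hand":0.4},{"tx":0.7,"ty":-0.45,"tz":0,"rz":0.062,"hand":0.4}], "force": 40}}

```text
$.deltas[0]: bad value
```

```bash
python3 go.py .4726 -.2939 .22 -.157
```

```text
t [1.2909, -0.8323, -0.0059] r [-0.0006, 0.0001, 0.1279]
```

Request:
{"api": "arm_command", "payload": {"deltas": [{"tx":0.7,"ty":-0.45,"tz":0,"rx":0,"ry":0,"rz":0.062,"hand":0.4},{"tx":0.7,"ty":-0.45,"tz":0,"rx":0,"ry":0,"rz":0.062,"hand":0.4},{"tx":0.7,"ty":-0.45,"tz":0,"rx":0,"ry":0,"rz":0.062,"hand":0.4},{"tx":0.7,"ty":-0.45,"tz":0,"rx":0,"ry":0,"rz":0.062,"hand":0.4},{"tx":0.7,"ty":-0.45,"tz":0,"rx":0,"ry":0,"rz":0.062,"hand":0.4},{"tx":0.7,"ty":-0.45,"tz":0,"rx":0,"ry":0,"rz":0.062,"hand":0.4}], "force": 40}}

```text
time: 0.75
position: [0.3363, -0.441, 0.2185]
eef_rot: [-3.136, -0.005, 0.065]
ft_force: [0.7, -0.3, 1.1]
gripper_width: 0.0562
gripper_force: 0.0
```

```bash
python3 go.py .4726 -.2939 .22 -.157
```

```text
t [0.4854, -0.4599, -0.0002] r [-0.0019, -0.0013, 0.0707]
```

Request:
{"api": "arm_command", "payload": {"deltas": [{"tx":0.49,"ty":-0.47,"tz":0,"rx":0,"ry":0,"rz":0.066,"hand":0.4},{"tx":0.49,"ty":-0.47,"tz":0,"rx":0,"ry":0,"rz":0.066,"hand":0.4},{"tx":0.49,"ty":-0.47,"tz":0,"rx":0,"ry":0,"rz":0.066,"hand":0.4},{"tx":0.49,"ty":-0.47,"tz":0,"rx":0,"ry":0,"rz":0.066,"hand":0.4},{"tx":0.49,"ty":-0.47,"tz":0,"rx":0,"ry":0,"rz":0.066,"hand":0.4},{"tx":0.49,"ty":-0.47,"tz":0,"rx":0,"ry":0,"rz":0.066,"hand":0.4},{"tx":0.49,"ty":-0.47,"tz":0,"rx":0,"ry":0,"rz":0.066,"hand":0.4}]}}

```text
time: 1.45
position: [0.4669, -0.3023, 0.2185]
eef_rot: [3.14, 0.001, -0.16]
ft_force: [0.0, -0.9, -0.0]
gripper_width: 0.0556
gripper_force: 0.0
```

```bash
python3 - <<'E'
from h import *
import json
st=telemetry.observe();im=vision.read_camera("wrist")
print(st['position'],st['eef_rot'],st['time'])
json.dump({k:st[k].tolist() for k in('position','eef_rot')},open('w1.json','w'))
cv2.imwrite("pics/w1.png",im[:,:,::-1])
p=[.4558,-.3358,-.1573]
print(proj(cam("wrist",st),place(p,[(-30,48,95),(90,48,95),(90,40,95),(-30,40,95),(24,-40,40)])).round(0).tolist())
E
python3 go.py .4726 -.2939 .22 -.157
```

```text
[ 0.46686517 -0.30227342  0.21845201] [ 3.14039505e+00  1.32095576e-03 -1.59859333e-01] 1.45
[[308.0, 276.0], [306.0, 123.0], [317.0, 123.0], [318.0, 276.0], [405.0, 200.0]]
t [0.0152, -0.0323, -0.0049] r [0.0004, 0.0004, -0.0013]
```

View pics/w1.png

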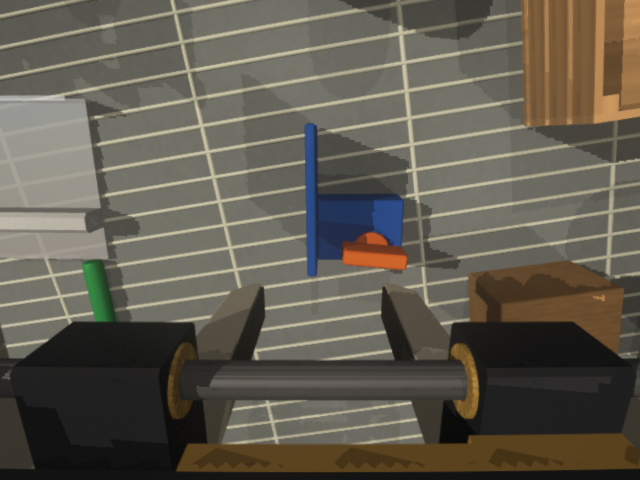

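The wrist view confirms the stop fit: fence top from (305–316, 124) to (307–317, 276), against a prediction of (306–317, 123) to (308–318, 276). Next I descend partway and correct.

Request:
{"api": "arm_command", "payload": {"deltas": [{"tx":0.01,"ty":-0.02,"tz":0.3,"rx":0,"ry":0,"rz":0,"hand":0.4},{"tx":0.01,"ty":-0.02,"tz":0.3,"rx":0,"ry":0,"rz":0,"hand":0.4},{"tx":0.01,"ty":-0.02,"tz":0.3,"rx":0,"ry":0,"rz":0,"hand":0.4},{"tx":0.01,"ty":-0.02,"tz":0.3,"rx":0,"ry":0,"rz":0,"hand":0.4},{"tx":0.01,"ty":-0.02,"tz":0.3,"rx":0,"ry":0,"rz":0,"hand":0.4}]}}

```text
time: 2.0
position: [0.473, -0.2971, 0.1309]
eef_rot: [3.139, -0.004, -0.159]
ft_force: [-0.3, 0.3, -0.1]
gripper_width: 0.056
gripper_force: 0.0
```

```bash
python3 go.py .4726 -.2939 .055 -.157
```

```text
t [-0.0042, -0.011, 0.253] r [0.0007, -0.0013, -0.0007]
```

Request:
{"api": "arm_command", "payload": {"deltas": [{"tx":0,"ty":-0.01,"tz":0.25,"rx":0,"ry":0,"rz":0,"hand":0.4},{"tx":0,"ty":-0.01,"tz":0.25,"rx":0,"ry":0,"rz":0,"hand":0.4},{"tx":0,"ty":-0.01,"tz":0.25,"rx":0,"ry":0,"rz":0,"hand":0.4},{"tx":0,"ty":-0.01,"tz":0.25,"rx":0,"ry":0,"rz":0,"hand":0.4},{"tx":0,"ty":-0.01,"tz":0.25,"rx":0,"ry":0,"rz":0,"hand":0.4}]}}

```text
time: 2.5
position: [0.4744, -0.2936, 0.0562]
eef_rot: [3.14, -0.005, -0.158]
ft_force: [-0.1, 0.1, 0.5]
gripper_width: 0.0558
gripper_force: 0.0
```

```bash
python3 go.py .4726 -.2939 .055 -.157
```

```text
t [-0.0058, 0.002, 0.004] r [0.0007, -0.0016, -0.0003]
```

Grip.

Request:
{"api": "arm_command", "payload": {"deltas": [{"tx":0,"ty":0,"tz":0,"rx":0,"ry":0,"rz":0,"hand":1},{"tx":0,"ty":0,"tz":0,"rx":0,"ry":0,"rz":0,"hand":1},{"tx":0,"ty":0,"tz":0,"rx":0,"ry":0,"rz":0,"hand":1},{"tx":0,"ty":0,"tz":0,"rx":0,"ry":0,"rz":0,"hand":1},{"tx":0,"ty":0,"tz":0,"rx":0,"ry":0,"rz":0,"hand":1},{"tx":0,"ty":0,"tz":0,"rx":0,"ry":0,"rz":0,"hand":1},{"tx":0,"ty":0,"tz":0,"rx":0,"ry":0,"rz":0,"hand":1}], "force": 40}}

```text
time: 3.2
position: [0.4726, -0.2925, 0.0536]
eef_rot: [3.141, -0.0, -0.158]
ft_force: [0.5, -1.0, -1.7]
gripper_width: 0.0081
gripper_force: 40.0
```

```bash
python3 go.py .5 -.2 .2 -.18
```

```text
t [0.0418, -0.3187, -0.4881] r [0.0002, -0.0, 0.0071]
```

Request:
{"api": "arm_command", "payload": {"deltas": [{"tx":0,"ty":0,"tz":-0.2,"rx":0,"ry":0,"rz":0,"hand":1},{"tx":0,"ty":0,"tz":-0.3,"rx":0,"ry":0,"rz":0,"hand":1},{"tx":0,"ty":-0.1,"tz":-0.45,"rx":0,"ry":0,"rz":0,"hand":1},{"tx":0.04,"ty":-0.25,"tz":-0.55,"rx":0,"ry":0,"rz":0.007,"hand":1},{"tx":0.04,"ty":-0.35,"tz":-0.55,"rx":0,"ry":0,"rz":0.007,"hand":1},{"tx":0.04,"ty":-0.5,"tz":-0.55,"rx":0,"ry":0,"rz":0.007,"hand":1},{"tx":0.04,"ty":-0.5,"tz":-0.55,"rx":0,"ry":0,"rz":0.007,"hand":1}]}}

```text
time: 3.9
position: [0.5092, -0.1358, 0.2182]
eef_rot: [-3.134, 0.002, -0.166]
ft_force: [0.2, 0.4, -2.6]
gripper_width: 0.0077
gripper_force: 40.0
```

Run:
```python
from h import *
from go import delta
p=np.array([.4558,-.3358,-.1573]); d=np.array([.4726,-.2925])-p[:2]
c,s=np.cos(p[2]),np.sin(p[2]);g=(c*d[0]+s*d[1],-s*d[0]+c*d[1]);print('grip in stop',g)
o=[.5304,.0897,-.1824]
t=place(o,[[g[0]*1000,44-35,0]])[0];print(t); delta(t[0],t[1],.22,-.1824)
print(telemetry.observe()['gripper_width'],telemetry.observe()['position'])
```

```text
grip in stop (np.float64(0.009809547971978586), np.float64(0.04539716696651293))
[0.54167933 0.09677134 0.        ]
t [-0.0211, -0.7825, -0.0001] r [-0.0024, 0.0006, 0.0053]
0.007724221542686967 [ 0.50916385 -0.13579734  0.21818878]
```

Request:
{"api": "arm_command", "payload": {"deltas": [{"tx":-0.01,"ty":-0.17,"tz":0,"rx":0,"ry":0,"rz":0.005,"hand":1},{"tx":-0.02,"ty":-0.32,"tz":0,"rx":0,"ry":0,"rz":0.005,"hand":1},{"tx":-0.02,"ty":-0.47,"tz":0,"rx":0,"ry":0,"rz":0.005,"hand":1},{"tx":-0.02,"ty":-0.6,"tz":0,"rx":0,"ry":0,"rz":0.005,"hand":1},{"tx":-0.02,"ty":-0.72,"tz":0,"rx":0,"ry":0,"rz":0.005,"hand":1},{"tx":-0.02,"ty":-0.77,"tz":0,"rx":0,"ry":0,"rz":0.005,"hand":1},{"tx":-0.02,"ty":-0.77,"tz":0,"rx":0,"ry":0,"rz":0.005,"hand":1},{"tx":-0.02,"ty":-0.77,"tz":0,"rx":0,"ry":0,"rz":0.005,"hand":1}]}}

```text
time: 4.7
position: [0.5428, 0.0802, 0.2181]
eef_rot: [3.139, 0.001, -0.197]
ft_force: [-0.2, -0.5, -2.1]
gripper_width: 0.0078
gripper_force: 40.0
```

Run:
```python
from h import *
import json
st=telemetry.observe();im=vision.read_camera("wrist")
print(st['position'],st['eef_rot'],st['time'],st['gripper_width'])
json.dump({k:st[k].tolist() for k in('position','eef_rot')},open('w2.json','w'))
cv2.imwrite("pics/w2.png",cv2.resize(im[0:440,:,::-1],(800,550),interpolation=cv2.INTER_CUBIC))
o=[.5304,.0897,-.1824]
print((proj(cam("wrist",st),place(o,[(10,-170,31),(-10,-170,31),(6,-170,35),(-6,-170,35),(115,-170,6),(-45,-170,6),(113,-170,36),(6,154,35),(64,112,104)]))*1.25).round(0).tolist())
g=(9.8,44); yaw=st['eef_rot'][2]; c=place([0,0,yaw],[[-g[0],-g[1],0]])[0]
h=[st['position'][0]+c[0],st['position'][1]+c[1],yaw]
print((proj(cam("wrist",st),place(h,[(-30,48,95),(90,48,95),(90,40,95),(-30,40,95),(24,-40,40)],st['position'][2]-.0536))*1.25).round(0).tolist())
```

```text
[0.5427798  0.08019532 0.21808402] [ 3.13900523e+00  1.25697772e-03 -1.96829910e-01] 4.7 0.007820371697691036
[[616.0, 274.0], [614.0, 299.0], [618.0, 280.0], [616.0, 295.0], [617.0, 131.0], [597.0, 331.0], [635.0, 131.0], [194.0, 286.0], [202.0, 217.0]]
[[395.0, 539.0], [393.0, 149.0], [425.0, 149.0], [420.0, 539.0], [614.0, 326.0]]
```

View pics/w2.png

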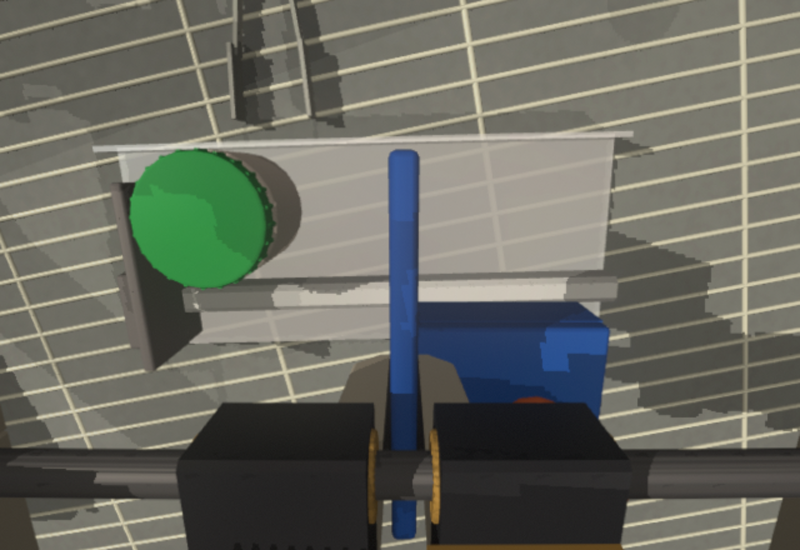

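The held stop matches the prediction: fence ends at rows 150 and 539, block corner (608, 326). The lid centre is at (201, 218) against a predicted (202, 217). Next I check the rail edges by sampling gradients along the predicted lines.

Run:
```python
from h import *
import json
st={k:np.array(v) for k,v in json.load(open('w2.json')).items()}
o=[.5304,.0897,-.1824]
im=cv2.imread('pics/w2.png',0).astype(float)
for y in(-160,-150,-120,-90,50,80,100,130):
    u=proj(cam("wrist",st),place(o,[(x,y,z) for x,z in((10,31),(6,35),(-6,35),(-10,31))]))*1.25
    c=int(round(u[0,0])); print(y,c,u[:,1].round(1).tolist()); r0=int(u[:,1].min())-10
    print('   ',r0,im[r0:r0+48:2,c-1:c+2].mean(1).astype(int).tolist())
from go import delta
t=place(o,[[9.8,44-35,0]])[0];print(t); delta(t[0],t[1],.13,-.1824)
```

```text
-160 603 [273.7, 280.0, 295.2, 298.8]
    263 [131, 126, 123, 105, 83, 83, 86, 106, 109, 109, 126, 132, 132, 132, 132, 132, 132, 122, 100, 91, 80, 81, 80, 88]
-150 590 [273.9, 280.1, 295.4, 299.0]
    263 [158, 158, 159, 146, 85, 84, 86, 104, 109, 109, 116, 129, 132, 131, 131, 131, 132, 127, 102, 115, 158, 158, 158, 152]
-120 552 [274.4, 280.7, 295.9, 299.6]
    264 [171, 163, 159, 143, 106, 106, 110, 160, 174, 174, 186, 194, 195, 195, 195, 196, 196, 185, 132, 66, 50, 49, 49, 49]
-90 513 [275.0, 281.2, 296.5, 300.1]
    264 [159, 159, 161, 165, 124, 108, 108, 133, 174, 176, 182, 196, 197, 197, 197, 197, 196, 195, 161, 66, 52, 51, 50, 50]
50 330 [277.6, 283.9, 299.1, 302.7]
    267 [154, 155, 155, 156, 157, 105, 86, 86, 98, 112, 112, 115, 122, 155, 187, 188, 187, 187, 186, 151, 133, 157, 154, 154]
80 291 [278.2, 284.5, 299.7, 303.3]
    268 [153, 153, 153, 153, 151, 87, 74, 83, 104, 151, 150, 157, 173, 172, 172, 172, 172, 171, 171, 142, 132, 151, 160, 166]
100 265 [278.6, 284.9, 300.1, 303.7]
    268 [153, 153, 152, 153, 152, 111, 73, 73, 77, 91, 91, 93, 106, 108, 108, 108, 108, 108, 108, 104, 100, 137, 158, 155]
130 226 [279.2, 285.5, 300.7, 304.2]
    269 [106, 106, 106, 106, 106, 107, 103, 91, 70, 89, 90, 91, 105, 107, 107, 107, 107, 107, 107, 103, 99, 130, 153, 152]
[0.54166994 0.09677308 0.        ]
t [-0.0152, -0.0568, 0.2942] r [0.0008, 0.0003, -0.0052]
```

Run:
```python
from h import *
from go import delta
o=place([.5304,.0897,-.1824],[[-3,0,0]])[0]; p=[o[0],o[1],-.173];print(p)
t=place(p,[[9.8,44-35,0]])[0];print(t); delta(t[0],t[1],.14,-.173)
```

```text
[np.float64(0.5274497664337322), np.float64(0.09024417084125046), -0.173]
[0.53865272 0.09742287 0.        ]
t [-0.0255, -0.0568, 0.2608] r [0.0008, 0.0003, -0.0082]
```

Request:
{"api": "arm_command", "payload": {"deltas": [{"tx":-0.02,"ty":-0.03,"tz":0.13,"rx":0,"ry":0,"rz":-0.004,"hand":1},{"tx":-0.02,"ty":-0.03,"tz":0.25,"rx":0,"ry":0,"rz":-0.004,"hand":1},{"tx":-0.02,"ty":-0.03,"tz":0.25,"rx":0,"ry":0,"rz":-0.004,"hand":1},{"tx":-0.02,"ty":-0.03,"tz":0.25,"rx":0,"ry":0,"rz":-0.004,"hand":1},{"tx":-0.02,"ty":-0.03,"tz":0.25,"rx":0,"ry":0,"rz":-0.004,"hand":1},{"tx":-0.02,"ty":-0.03,"tz":0.25,"rx":0,"ry":0,"rz":-0.004,"hand":1}]}}

```text
time: 5.35
position: [0.5408, 0.092, 0.1457]
eef_rot: [-3.14, -0.004, -0.184]
ft_force: [0.5, -0.0, -2.8]
gripper_width: 0.0079
gripper_force: 40.0
```

```bash
cat > m.py <<'E'
from h import *
from go import delta
import json,sys
st=telemetry.observe();im=vision.read_camera("wrist")
print(st['position'].round(4),st['eef_rot'].round(4),st['time'],st['gripper_width'])
cv2.imwrite(f"pics/{sys.argv[1]}.png",im[:,:,::-1])
g=cv2.cvtColor(im,cv2.COLOR_RGB2GRAY).astype(float)
o=[.52745,.09024,-.173];cm=cam("wrist",st)
for y in(-160,-140,-120,-100,40,50,60,80,100,120):
    xs=np.arange(-20,20.1,1)
    pts=[(x,y,35) for x in xs]
    u=proj(cm,place(o,pts)).astype(np.float32)
    v=cv2.remap(g.astype(np.float32),u[:,0].copy(),u[:,1].copy(),cv2.INTER_LINEAR).ravel()
    print(y,u[20].round(0),v.astype(int).tolist())
E
python3 m.py w3; python3 go.py .5387 .0974 .14 -.173
```

```text
[0.5408 0.092  0.1457] [-3.1403 -0.0041 -0.1837] 5.35 0.007881829837651276
-160 [537. 253.] [79, 80, 83, 102, 122, 122, 107, 87, 81, 80, 82, 90, 97, 106, 125, 133, 134, 137, 167, 193, 196, 196, 195, 195, 194, 188, 174, 165, 164, 165, 162, 124, 102, 100, 96, 106, 106, 88, 84, 84, 84]
-140 [511. 253.] [164, 168, 167, 162, 157, 156, 156, 157, 156, 157, 154, 127, 101, 105, 124, 132, 133, 133, 133, 133, 132, 132, 133, 132, 132, 129, 116, 109, 109, 108, 106, 93, 85, 84, 83, 83, 86, 115, 152, 157, 156]
-120 [485. 253.] [79, 79, 80, 78, 79, 80, 80, 80, 80, 80, 78, 75, 69, 63, 81, 113, 130, 132, 132, 132, 132, 132, 132, 132, 131, 129, 115, 111, 111, 111, 109, 95, 86, 85, 83, 83, 87, 118, 152, 156, 156]
-100 [460. 254.] [77, 76, 77, 77, 78, 77, 78, 78, 78, 78, 77, 74, 70, 63, 53, 49, 49, 56, 58, 51, 51, 51, 52, 49, 48, 47, 48, 48, 49, 51, 71, 83, 84, 84, 84, 85, 89, 131, 162, 166, 167]
40 [278. 255.] [150, 150, 150, 150, 151, 150, 150, 150, 151, 150, 147, 136, 132, 151, 178, 184, 184, 183, 166, 161, 161, 162, 161, 147, 110, 102, 104, 103, 104, 104, 102, 87, 84, 85, 85, 86, 99, 148, 163, 161, 1
[... 422 characters left out ...]
151, 151]
80 [226. 256.] [150, 150, 151, 151, 151, 151, 153, 159, 162, 162, 152, 132, 128, 144, 165, 168, 169, 169, 169, 169, 169, 169, 169, 169, 169, 162, 150, 147, 148, 146, 121, 90, 89, 75, 73, 74, 84, 132, 149, 151, 151]
100 [201. 256.] [151, 150, 151, 156, 161, 161, 159, 154, 153, 153, 141, 112, 99, 101, 105, 106, 107, 107, 107, 107, 107, 106, 107, 106, 106, 100, 91, 89, 89, 90, 85, 74, 71, 70, 70, 71, 82, 143, 153, 153, 152]
120 [175. 256.] [158, 161, 161, 155, 150, 149, 149, 149, 149, 149, 138, 110, 98, 100, 104, 106, 106, 106, 106, 106, 106, 105, 105, 106, 105, 99, 90, 89, 89, 88, 84, 71, 64, 54, 56, 78, 93, 99, 102, 103, 103]
t [-0.009, -0.0159, 0.0182] r [-0.0004, -0.0011, -0.0033]
```

Run:
```python
from h import *
from go import delta
t=place([.52745,.09024,-.173],[[9.3,9,0]])[0];print(t); delta(t[0],t[1],.1,-.173)
```

```text
[0.53816042 0.09750477 0.        ]
t [-0.0113, -0.0157, 0.1515] r [-0.0004, -0.0011, -0.0033]
```

Request:
{"api": "arm_command", "payload": {"deltas": [{"tx":-0.007,"ty":-0.01,"tz":0.07,"rx":0,"ry":0,"rz":-0.003,"hand":1},{"tx":-0.007,"ty":-0.01,"tz":0.13,"rx":0,"ry":0,"rz":-0.003,"hand":1},{"tx":-0.007,"ty":-0.01,"tz":0.13,"rx":0,"ry":0,"rz":-0.003,"hand":1},{"tx":-0.007,"ty":-0.01,"tz":0.13,"rx":0,"ry":0,"rz":-0.003,"hand":1},{"tx":-0.007,"ty":-0.01,"tz":0.13,"rx":0,"ry":0,"rz":-0.003,"hand":1},{"tx":-0.007,"ty":-0.01,"tz":0.13,"rx":0,"ry":0,"rz":-0.003,"hand":1}]}}

```text
time: 6.0
position: [0.5386, 0.096, 0.1059]
eef_rot: [-3.141, -0.002, -0.173]
ft_force: [0.0, 0.8, -3.2]
gripper_width: 0.0076
gripper_force: 40.0
```

```bash
python3 go.py .5382 .0975 .1 -.173
```

```text
t [-0.0023, -0.0048, 0.0197] r [-0.0003, -0.0008, -0.0]
```

Request:
{"api": "arm_command", "payload": {"deltas": [{"tx":-0.001,"ty":-0.003,"tz":0.04,"rx":0,"ry":0,"rz":0,"hand":1},{"tx":-0.001,"ty":-0.003,"tz":0.055,"rx":0,"ry":0,"rz":0,"hand":1},{"tx":-0.001,"ty":-0.003,"tz":0.07,"rx":0,"ry":0,"rz":0,"hand":1},{"tx":-0.001,"ty":-0.003,"tz":0.085,"rx":0,"ry":0,"rz":0,"hand":1},{"tx":-0.001,"ty":-0.003,"tz":0.1,"rx":0,"ry":0,"rz":0,"hand":1},{"tx":-0.001,"ty":-0.003,"tz":0.1,"rx":0,"ry":0,"rz":0,"hand":1}]}}

```text
time: 6.6
position: [0.537, 0.0967, 0.0739]
eef_rot: [3.141, 0.001, -0.173]
ft_force: [-0.5, 0.4, -3.4]
gripper_width: 0.0075
gripper_force: 40.0
```

```bash
python3 go.py .5382 .0975 .0596 -.173
```

```text
t [0.0034, -0.0033, 0.0477] r [0.0002, 0.0004, 0.0]
```

Request:
{"api": "arm_command", "payload": {"deltas": [{"tx":0.001,"ty":0,"tz":0.012,"rx":0,"ry":0,"rz":0,"hand":1},{"tx":0.001,"ty":0,"tz":0.024,"rx":0,"ry":0,"rz":0,"hand":1},{"tx":0.001,"ty":0,"tz":0.034,"rx":0,"ry":0,"rz":0,"hand":1},{"tx":0.001,"ty":0,"tz":0.042,"rx":0,"ry":0,"rz":0,"hand":1},{"tx":0.001,"ty":0,"tz":0.042,"rx":0,"ry":0,"rz":0,"hand":1},{"tx":0.001,"ty":0,"tz":0.042,"rx":0,"ry":0,"rz":0,"hand":1}]}}

```text
time: 7.2
position: [0.5378, 0.0967, 0.0621]
eef_rot: [-3.142, 0.0, -0.173]
ft_force: [0.3, 0.1, -1.9]
gripper_width: 0.0079
gripper_force: 40.0
```

Request:
{"api": "arm_command", "payload": {"deltas": [{"tx":0,"ty":0,"tz":0.006,"rx":0,"ry":0,"rz":0,"hand":1},{"tx":0,"ty":0,"tz":0.011,"rx":0,"ry":0,"rz":0,"hand":1},{"tx":0,"ty":0,"tz":0.011,"rx":0,"ry":0,"rz":0,"hand":1},{"tx":0,"ty":0,"tz":0.011,"rx":0,"ry":0,"rz":0,"hand":1}]}}

```text
time: 7.6
position: [0.5381, 0.0968, 0.0596]
eef_rot: [-3.141, -0.001, -0.173]
ft_force: [-1.7, 0.6, 5.4]
gripper_width: 0.0079
gripper_force: 40.0
```

Request:
{"api": "arm_command", "payload": {"deltas": [{"tx":0,"ty":0,"tz":0,"rx":0,"ry":0,"rz":0,"hand":0.75},{"tx":0,"ty":0,"tz":0,"rx":0,"ry":0,"rz":0,"hand":0.75},{"tx":0,"ty":0,"tz":0,"rx":0,"ry":0,"rz":0,"hand":0.75},{"tx":0,"ty":0,"tz":0,"rx":0,"ry":0,"rz":0,"hand":0.75},{"tx":0,"ty":0,"tz":0,"rx":0,"ry":0,"rz":0,"hand":0.75},{"tx":0,"ty":0,"tz":0,"rx":0,"ry":0,"rz":0,"hand":0.75}]}}

```text
time: 8.2
position: [0.5378, 0.0967, 0.0587]
eef_rot: [-3.142, 0.0, -0.173]
ft_force: [-0.6, -0.3, 0.2]
gripper_width: 0.0234
gripper_force: 0.0
```

Run:
```python
from h import *
st=telemetry.observe();a=vision.read_camera("wrist");s=vision.read_camera("side")
print(st['time'],st['position'],st['eef_rot'],st['ft_force'])
c=np.zeros((600,800,3),np.uint8)
c[:300,:400]=cv2.resize(a,(400,300),interpolation=cv2.INTER_AREA)
c[:600,400:]=cv2.resize(s[100:265,230:340],(400,600),interpolation=cv2.INTER_CUBIC)
cv2.imwrite("pics/rel.png",c[:,:,::-1])
```

```text
8.2 [0.53781362 0.09672687 0.05871025] [-3.14158327e+00  6.27515984e-05 -1.72975451e-01] [-0.59142108 -0.33670146  0.21742473]
```

View pics/rel.png

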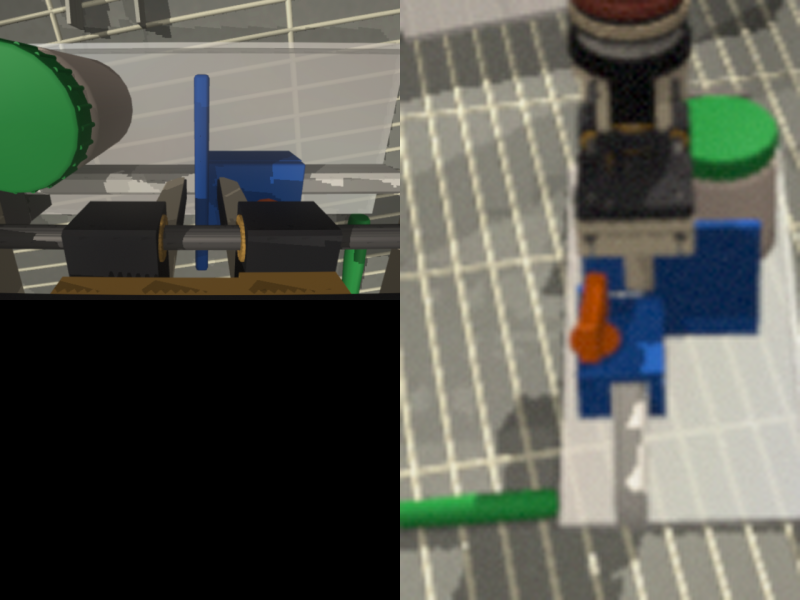

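The stop sits astride the rail with the fence towards the canister, and the fingers are clear on both sides. I'll estimate the canister position for the slide distance.

Run:
```python
from h import *
import json
from go import delta
st={k:np.array(v) for k,v in json.load(open('w2.json')).items()}
T=cam("top");W=cam("wrist",st)
lt=uncrop([(202,143)],130,180,4.4);lw=np.array([[201,218.5]])/1.25
o=np.array([.52745,.09024,-.173]);c,s=np.cos(o[2]),np.sin(o[2])
def org(r): d=np.asarray(r)[:2]-o[:2];return (c*d[0]+s*d[1],-s*d[0]+c*d[1])
for cm,u in((T,lt),(W,lw)):
    r=least_squares(lambda q:(proj(cm,[[q[0],q[1],.104]])-u).ravel(),[.6,.19]).x;print(r,org(r))
p=telemetry.observe()['position'];print('tcp',org(p))
```

```text
[0.61145121 0.18885241] (np.float64(0.06577232714704435), np.float64(0.111600232339224))
[0.61296704 0.1888596 ] (np.float64(0.06726429358496706), np.float64(0.11186824413967267))
tcp (np.float64(0.009094407049489458), np.float64(0.00820325926619915))
```

Request:
{"api": "arm_command", "payload": {"deltas": [{"tx":0,"ty":0,"tz":0.012,"rx":0,"ry":0,"rz":0,"hand":0.86},{"tx":0,"ty":0,"tz":0.012,"rx":0,"ry":0,"rz":0,"hand":0.86},{"tx":0,"ty":-0.01,"tz":0.012,"rx":0,"ry":0,"rz":0,"hand":0.86},{"tx":0,"ty":-0.025,"tz":0.012,"rx":0,"ry":0,"rz":0,"hand":0.86},{"tx":0,"ty":-0.04,"tz":0.012,"rx":0,"ry":0,"rz":0,"hand":0.86},{"tx":0,"ty":-0.055,"tz":0.012,"rx":0,"ry":0,"rz":0,"hand":0.86},{"tx":0,"ty":-0.07,"tz":0.012,"rx":0,"ry":0,"rz":0,"hand":0.86},{"tx":0,"ty":-0.085,"tz":0.012,"rx":0,"ry":0,"rz":0,"hand":0.86}]}}

```text
time: 9.1
position: [0.5423, 0.1221, 0.0553]
eef_rot: [3.141, -0.0, -0.173]
ft_force: [-0.2, -1.8, 1.3]
gripper_width: 0.0131
gripper_force: 1.8
```

Request:
{"api": "arm_command", "payload": {"deltas": [{"tx":0,"ty":-0.015,"tz":0,"rx":0,"ry":0,"rz":0,"hand":0.86},{"tx":0,"ty":-0.03,"tz":0,"rx":0,"ry":0,"rz":0,"hand":0.86},{"tx":0,"ty":-0.045,"tz":0,"rx":0,"ry":0,"rz":0,"hand":0.86},{"tx":0,"ty":-0.06,"tz":0,"rx":0,"ry":0,"rz":0,"hand":0.86},{"tx":0,"ty":-0.07,"tz":0,"rx":0,"ry":0,"rz":0,"hand":0.86},{"tx":0,"ty":-0.08,"tz":0,"rx":0,"ry":0,"rz":0,"hand":0.86},{"tx":0,"ty":-0.08,"tz":0,"rx":0,"ry":0,"rz":0,"hand":0.86}]}}

```text
time: 9.8
position: [0.5464, 0.1462, 0.0552]
eef_rot: [-3.141, -0.0, -0.172]
ft_force: [0.2, -2.1, 1.1]
gripper_width: 0.0129
gripper_force: 1.3
```

```bash
cat > org.py <<'E'
from h import *
o=np.array([.52745,.09024,-.173]);c,s=np.cos(o[2]),np.sin(o[2])
def org(r): d=np.asarray(r)[:2]-o[:2];return np.round((c*d[0]+s*d[1],-s*d[0]+c*d[1]),4)
if __name__=="__main__":
    st=telemetry.observe();print(st['time'],org(st['position']),st['position'][2].round(4),st['eef_rot'].round(3),'F org',(R.from_euler('z',-o[2]).apply(st['ft_force'])).round(1),st['gripper_width'])
E
python3 org.py
```

```text
9.8 [0.0091 0.0584] 0.0552 [-3.141 -0.    -0.172] F org [ 0.6 -2.   1.1] 0.012890345426382874
```

Request:
{"api": "arm_command", "payload": {"deltas": [{"tx":0,"ty":-0.006,"tz":0,"rx":0,"ry":0,"rz":0,"hand":0.86},{"tx":0,"ty":-0.012,"tz":0,"rx":0,"ry":0,"rz":0,"hand":0.86},{"tx":0,"ty":-0.018,"tz":0,"rx":0,"ry":0,"rz":0,"hand":0.86},{"tx":0,"ty":-0.024,"tz":0,"rx":0,"ry":0,"rz":0,"hand":0.86},{"tx":0,"ty":-0.024,"tz":0,"rx":0,"ry":0,"rz":0,"hand":0.86}]}}

```text
time: 10.3
position: [0.5477, 0.1532, 0.0552]
eef_rot: [-3.141, -0.0, -0.172]
ft_force: [0.2, -1.5, 2.7]
gripper_width: 0.0131
gripper_force: 1.5
```

```bash
python3 org.py
```

```text
10.3 [0.0091 0.0655] 0.0552 [-3.141 -0.    -0.172] F org [ 0.5 -1.4  2.7] 0.013138038497517714
```

Request:
{"api": "arm_command", "payload": {"deltas": [{"tx":0,"ty":-0.003,"tz":0,"rx":0,"ry":0,"rz":0,"hand":0.86},{"tx":0,"ty":-0.006,"tz":0,"rx":0,"ry":0,"rz":0,"hand":0.86},{"tx":0,"ty":-0.007,"tz":0,"rx":0,"ry":0,"rz":0,"hand":0.86},{"tx":0,"ty":-0.007,"tz":0,"rx":0,"ry":0,"rz":0,"hand":0.86}]}}

```text
time: 10.7
position: [0.5479, 0.1543, 0.0552]
eef_rot: [3.141, 0.0, -0.173]
ft_force: [-0.8, -2.9, 2.3]
gripper_width: 0.0134
gripper_force: 2.3
```

```bash
python3 org.py
```

```text
10.7 [0.0091 0.0667] 0.0552 [ 3.141  0.    -0.173] F org [-0.3 -2.9  2.3] 0.013428518972542493
```

Request:
{"api": "arm_command", "payload": {"deltas": [{"tx":0,"ty":-0.002,"tz":0,"rx":0,"ry":0,"rz":0,"hand":0.86},{"tx":0,"ty":-0.004,"tz":0,"rx":0,"ry":0,"rz":0,"hand":0.86},{"tx":0,"ty":-0.004,"tz":0,"rx":0,"ry":0,"rz":0,"hand":0.86}]}}

```text
time: 11.0
position: [0.5481, 0.1548, 0.0552]
eef_rot: [3.14, 0.0, -0.174]
ft_force: [-0.8, -5.4, 3.1]
gripper_width: 0.0129
gripper_force: 2.6
```

```bash
python3 org.py
```

```text
11.0 [0.0092 0.0672] 0.0552 [ 3.14   0.    -0.174] F org [ 0.1 -5.5  3.1] 0.012949689903772071
```

Contact: force rose from about 1.5 N to 5.5 N. Now I back off, lift and turn for the knob.

Request:
{"api": "arm_command", "payload": {"deltas": [{"tx":0,"ty":0.008,"tz":0,"rx":0,"ry":0,"rz":0,"hand":0.84},{"tx":0,"ty":0.008,"tz":0,"rx":0,"ry":0,"rz":0,"hand":0.84},{"tx":0,"ty":0.008,"tz":-0.1,"rx":0,"ry":0,"rz":0,"hand":0.84},{"tx":0,"ty":0.008,"tz":-0.25,"rx":0,"ry":0,"rz":0,"hand":0.7},{"tx":0,"ty":0.008,"tz":-0.4,"rx":0,"ry":0,"rz":0,"hand":0.57},{"tx":0,"ty":0.008,"tz":-0.45,"rx":0,"ry":0,"rz":-0.05,"hand":0.57},{"tx":0,"ty":0.008,"tz":-0.45,"rx":0,"ry":0,"rz":-0.1,"hand":0.57}]}}

```text
time: 11.7
position: [0.5499, 0.1566, 0.1939]
eef_rot: [-3.138, -0.009, 0.135]
ft_force: [-0.2, -0.1, 0.6]
gripper_width: 0.0389
gripper_force: 0.0
```

```bash
python3 org.py
python3 - <<'E'
from org import *
from go import delta
t=place(o,[[-22.4,10.5,0]])[0];print(t)
delta(t[0],t[1],.18,1.398)
E
```

```text
11.7 [0.0106 0.0693] 0.1939 [-3.138 -0.009  0.135] F org [-0.2 -0.2  0.6] 0.038887184179148125
[0.50719182 0.10443916 0.        ]
t [-0.1648, 0.1534, 0.0442] r [0.0007, -0.0032, -0.4019]
```

Request:
{"api": "arm_command", "payload": {"deltas": [{"tx":-0.16,"ty":0.15,"tz":0,"rx":0,"ry":0,"rz":-0.045,"hand":0.57},{"tx":-0.16,"ty":0.15,"tz":0,"rx":0,"ry":0,"rz":-0.09,"hand":0.57},{"tx":-0.16,"ty":0.15,"tz":0,"rx":0,"ry":0,"rz":-0.14,"hand":0.57},{"tx":-0.16,"ty":0.15,"tz":0,"rx":0,"ry":0,"rz":-0.185,"hand":0.57},{"tx":-0.16,"ty":0.15,"tz":0,"rx":0,"ry":0,"rz":-0.23,"hand":0.57},{"tx":-0.16,"ty":0.15,"tz":0,"rx":0,"ry":0,"rz":-0.28,"hand":0.57},{"tx":-0.16,"ty":0.15,"tz":0,"rx":0,"ry":0,"rz":-0.325,"hand":0.57},{"tx":-0.16,"ty":0.15,"tz":0,"rx":0,"ry":0,"rz":-0.37,"hand":0.57}]}}

```text
time: 12.5
position: [0.506, 0.105, 0.1903]
eef_rot: [3.141, -0.003, 1.297]
ft_force: [0.3, -0.3, 0.6]
gripper_width: 0.04
gripper_force: 0.0
```

```bash
python3 go.py .5072 .1044 .19 1.398
```

```text
t [-0.0007, 0.0045, 0.0011] r [0.0001, -0.001, -0.0321]
```

Request:
{"api": "arm_command", "payload": {"deltas": [{"tx":0,"ty":0.003,"tz":0,"rx":0,"ry":0,"rz":-0.032,"hand":0.57},{"tx":0,"ty":0.003,"tz":0,"rx":0,"ry":0,"rz":-0.032,"hand":0.57},{"tx":0,"ty":0.003,"tz":0,"rx":0,"ry":0,"rz":-0.032,"hand":0.57},{"tx":0,"ty":0.003,"tz":0,"rx":0,"ry":0,"rz":-0.032,"hand":0.57}]}}

```text
time: 12.9
position: [0.5067, 0.1032, 0.1902]
eef_rot: [3.142, -0.001, 1.389]
ft_force: [-0.5, 0.5, -0.3]
gripper_width: 0.0401
gripper_force: 0.0
```

Run:
```python
from org import *
st=telemetry.observe();im=vision.read_camera("wrist");cm=cam("wrist",st)
print(st['position'],st['eef_rot'])
cv2.imwrite("pics/w4.png",im[:,:,::-1])
p=np.r_[place(o,[[-.5,20.7,0]])[0][:2],o[2]]
P=[(-30,48,95),(90,48,95),(-34,-40,40),(24,-40,40)]
print('fence/block',proj(cm,place(p,P,.006)).round(0).tolist())
a=[0,.1,.2,.3]
for k in a:  # bar top corners for knob angle k (clockwise)
    c,s=np.cos(-k),np.sin(-k)
    print(k,proj(cm,place(p,[(-22+c*x-s*y,-10+s*x+c*y,78) for x,y in((-7,-28),(7,-28),(7,28),(-7,28))],.006)).round(0).tolist())
```

```text
[0.50668562 0.10320812 0.19023258] [ 3.14150677e+00 -8.92196320e-04  1.38911463e+00]
fence/block [[311.0, 164.0], [491.0, 163.0], [310.0, 263.0], [377.0, 262.0]]
0 [[315.0, 276.0], [333.0, 276.0], [333.0, 204.0], [314.0, 204.0]]
0.1 [[312.0, 275.0], [330.0, 277.0], [337.0, 205.0], [318.0, 203.0]]
0.2 [[308.0, 274.0], [326.0, 277.0], [341.0, 206.0], [322.0, 203.0]]
0.3 [[305.0, 272.0], [322.0, 277.0], [344.0, 208.0], [326.0, 203.0]]
```

View pics/w4.png

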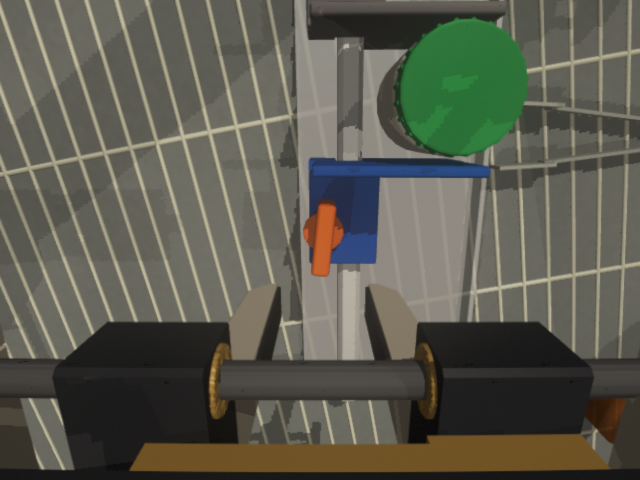

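The bar's top corners are at about (312, 276) and (335, 204), so the knob is near 0.1 rad and its centre is as predicted. I descend aligned with the bar.

Request:
{"api": "arm_command", "payload": {"deltas": [{"tx":0,"ty":0,"tz":0.1,"rx":0,"ry":0,"rz":0.03,"hand":0.57},{"tx":0,"ty":0,"tz":0.2,"rx":0,"ry":0,"rz":0.03,"hand":0.57},{"tx":0,"ty":0,"tz":0.3,"rx":0,"ry":0,"rz":0.03,"hand":0.57},{"tx":0,"ty":0,"tz":0.3,"rx":0,"ry":0,"rz":0.03,"hand":0.57},{"tx":0,"ty":0,"tz":0.3,"rx":0,"ry":0,"rz":0.03,"hand":0.57}]}}

```text
time: 13.45
position: [0.5068, 0.1029, 0.1005]
eef_rot: [-3.141, -0.0, 1.296]
ft_force: [-0.2, 1.0, 1.9]
gripper_width: 0.0402
gripper_force: 0.0
```

Run:
```python
from org import *
from go import delta
p=np.r_[place(o,[[-.5,20.7,0]])[0][:2],o[2]]
t=place(p,[[-22,-10,0]])[0];print(t);delta(t[0],t[1],.06,1.298)
```

```text
[0.50712774 0.10465339 0.        ]
t [0.0059, -0.0006, 0.1349] r [-0.0001, -0.0001, -0.0008]
```

Request:
{"api": "arm_command", "payload": {"deltas": [{"tx":0.005,"ty":0,"tz":0.07,"rx":0,"ry":0,"rz":0,"hand":0.57},{"tx":0.005,"ty":0,"tz":0.13,"rx":0,"ry":0,"rz":0,"hand":0.57},{"tx":0.005,"ty":0,"tz":0.13,"rx":0,"ry":0,"rz":0,"hand":0.57},{"tx":0.005,"ty":0,"tz":0.13,"rx":0,"ry":0,"rz":0,"hand":0.57},{"tx":0.005,"ty":0,"tz":0.13,"rx":0,"ry":0,"rz":0,"hand":0.57}], "force": 55}}

```text
time: 13.95
position: [0.5084, 0.1044, 0.0629]
eef_rot: [3.139, -0.002, 1.295]
ft_force: [-1.1, 0.1, -0.7]
gripper_width: 0.0398
gripper_force: 0.0
```

Request:
{"api": "arm_command", "payload": {"deltas": [{"tx":0,"ty":0,"tz":0,"rx":0,"ry":0,"rz":0,"hand":0.8},{"tx":0,"ty":0,"tz":0,"rx":0,"ry":0,"rz":0,"hand":0.8},{"tx":0,"ty":0,"tz":0,"rx":0,"ry":0,"rz":0,"hand":1},{"tx":0,"ty":0,"tz":0,"rx":0,"ry":0,"rz":0,"hand":1},{"tx":0,"ty":0,"tz":0,"rx":0,"ry":0,"rz":0,"hand":1},{"tx":0,"ty":0,"tz":0,"rx":0,"ry":0,"rz":0,"hand":1}]}}

```text
time: 14.55
position: [0.5073, 0.1039, 0.0614]
eef_rot: [3.141, -0.0, 1.296]
ft_force: [-0.7, 0.8, 3.0]
gripper_width: 0.0136
gripper_force: 55.0
```

```bash
python3 org.py; python3 -c "
from rig import telemetry as t;print(t.observe()['moment'],t.observe()['q'].round(2))"
```

```text
14.55 [-0.0222  0.01  ] 0.0614 [ 3.141 -0.     1.296] F org [-0.8  0.7  3. ] 0.013593388258395513
[-0.13085229 -0.00826522  0.01342067] [-0.05  0.65 -0.3   1.96  0.33  0.58 -0.84]
```

Request:
{"api": "arm_command", "payload": {"deltas": [{"tx":0,"ty":0,"tz":0,"rx":0,"ry":0,"rz":0.035,"hand":1},{"tx":0,"ty":0,"tz":0,"rx":0,"ry":0,"rz":0.07,"hand":1},{"tx":0,"ty":0,"tz":0,"rx":0,"ry":0,"rz":0.105,"hand":1},{"tx":0,"ty":0,"tz":0,"rx":0,"ry":0,"rz":0.14,"hand":1},{"tx":0,"ty":0,"tz":0,"rx":0,"ry":0,"rz":0.175,"hand":1},{"tx":0,"ty":0,"tz":0,"rx":0,"ry":0,"rz":0.21,"hand":1},{"tx":0,"ty":0,"tz":0,"rx":0,"ry":0,"rz":0.245,"hand":1},{"tx":0,"ty":0,"tz":0,"rx":0,"ry":0,"rz":0.245,"hand":1}]}}

```text
time: 15.35
position: [0.5073, 0.1034, 0.0614]
eef_rot: [3.14, 0.0, 0.526]
ft_force: [0.1, -1.1, 2.4]
gripper_width: 0.0136
gripper_force: 55.0
```

```bash
python3 org.py; python3 -c "
from rig import telemetry as t;print(t.observe()['moment'],t.observe()['q'].round(2))"
```

```text
15.35 [-0.0221  0.0095] 0.0614 [3.14  0.    0.526] F org [ 0.3 -1.1  2.4] 0.013605171427476092
[-0.34962135 -0.02456663 -0.03239496] [-0.19  0.63 -0.08  1.97  0.09  0.54 -1.38]
```

Request:
{"api": "arm_command", "payload": {"deltas": [{"tx":0,"ty":0,"tz":0,"rx":0,"ry":0,"rz":0.025,"hand":1},{"tx":0,"ty":0,"tz":0,"rx":0,"ry":0,"rz":0.05,"hand":1},{"tx":0,"ty":0,"tz":0,"rx":0,"ry":0,"rz":0.075,"hand":1},{"tx":0,"ty":0,"tz":0,"rx":0,"ry":0,"rz":0.1,"hand":1},{"tx":0,"ty":0,"tz":0,"rx":0,"ry":0,"rz":0.125,"hand":1},{"tx":0,"ty":0,"tz":0,"rx":0,"ry":0,"rz":0.125,"hand":1},{"tx":0,"ty":0,"tz":0,"rx":0,"ry":0,"rz":0.125,"hand":1}]}}

```text
time: 16.05
position: [0.5067, 0.1026, 0.0614]
eef_rot: [3.14, 0.001, 0.135]
ft_force: [-1.8, -4.5, 6.2]
gripper_width: 0.0138
gripper_force: 55.0
```

```bash
python3 org.py; python3 -c "
from rig import telemetry as t;print(t.observe()['moment'],t.observe()['q'].round(2))"
```

```text
16.05 [-0.0226  0.0086] 0.0614 [3.14e+00 1.00e-03 1.35e-01] F org [-1.  -4.7  6.2] 0.01380699748569428
[-0.78651658  0.21398051 -0.07696441] [-0.26  0.63  0.03  1.97 -0.03  0.54 -1.65]
```

Request:
{"api": "arm_command", "payload": {"deltas": [{"tx":0,"ty":0,"tz":0,"rx":0,"ry":0,"rz":0.018,"hand":1},{"tx":0,"ty":0,"tz":0,"rx":0,"ry":0,"rz":0.035,"hand":1},{"tx":0,"ty":0,"tz":0,"rx":0,"ry":0,"rz":0.035,"hand":1},{"tx":0,"ty":0,"tz":0,"rx":0,"ry":0,"rz":0.035,"hand":1}]}}

```text
time: 16.45
position: [0.5066, 0.1027, 0.0613]
eef_rot: [3.14, 0.001, 0.027]
ft_force: [-2.0, -3.3, 5.5]
gripper_width: 0.0136
gripper_force: 55.0
```

```bash
python3 org.py; python3 -c "
from rig import telemetry as t;print(t.observe()['moment'],t.observe()['q'].round(2))"
```

```text
16.45 [-0.0227  0.0087] 0.0613 [3.14e+00 1.00e-03 2.70e-02] F org [-1.4 -3.6  5.5] 0.013640588869684847
[-0.88527139  0.270147    0.19038592] [-0.28  0.63  0.06  1.97 -0.07  0.54 -1.72]
```

Request:
{"api": "arm_command", "payload": {"deltas": [{"tx":0,"ty":0,"tz":0,"rx":0,"ry":0,"rz":0.035,"hand":0.7},{"tx":0,"ty":0,"tz":0,"rx":0,"ry":0,"rz":0,"hand":0.7},{"tx":0,"ty":0,"tz":0,"rx":0,"ry":0,"rz":0,"hand":0.7},{"tx":0,"ty":0,"tz":0,"rx":0,"ry":0,"rz":0,"hand":0.7},{"tx":0,"ty":0,"tz":-0.1,"rx":0,"ry":0,"rz":0,"hand":0.7},{"tx":0,"ty":0,"tz":-0.25,"rx":0,"ry":0,"rz":0,"hand":0.7},{"tx":0,"ty":0,"tz":-0.43,"rx":0,"ry":0,"rz":0,"hand":0.7},{"tx":0,"ty":0,"tz":-0.43,"rx":0,"ry":0,"rz":0,"hand":0.7}]}}

```text
time: 17.25
position: [0.5112, 0.105, 0.1961]
eef_rot: [-3.138, -0.013, 0.023]
ft_force: [1.3, 0.1, 0.2]
gripper_width: 0.028
gripper_force: 0.0
```

Request:
{"api": "arm_command", "payload": {"deltas": [{"tx":0,"ty":0,"tz":0,"rx":0,"ry":0,"rz":0,"hand":0.7},{"tx":0,"ty":0,"tz":0,"rx":0,"ry":0,"rz":0,"hand":0.7},{"tx":0,"ty":0,"tz":0,"rx":0,"ry":0,"rz":0,"hand":0.7}]}}

```text
time: 17.55
position: [0.5058, 0.1038, 0.1884]
eef_rot: [3.141, 0.004, 0.023]
ft_force: [0.3, 0.4, 0.4]
gripper_width: 0.0278
gripper_force: 0.0
```

Run:
```python
from org import *
st=telemetry.observe();im=vision.read_camera("wrist");cm=cam("wrist",st)
print(st['position'],st['eef_rot'])
cv2.imwrite("pics/w5.png",im[:,:,::-1])
p=np.r_[place(o,[[-.5,20.7,0]])[0][:2],o[2]]
P=[(-30,48,95),(90,48,95),(-34,-40,40),(24,-40,40)]
print('fence/block',proj(cm,place(p,P,.006)).round(0).tolist(),'lid',proj(cm,place(o,[(66.5,111.7,104)])).round(0))
for k in(1.1,1.2,1.3,1.4):
    c,s=np.cos(-k),np.sin(-k)
    print(k,proj(cm,place(p,[(-22+c*x-s*y,-10+s*x+c*y,78) for x,y in((-7,-28),(7,-28),(7,28),(-7,28))],.006)).round(0).tolist())
```

```text
[0.5057968  0.1038449  0.18840722] [3.1409859  0.00393679 0.02338574]
fence/block [[240.0, 240.0], [267.0, 56.0], [355.0, 247.0], [371.0, 180.0]] lid [[191.  80.]]
1.1 [[325.0, 275.0], [342.0, 270.0], [322.0, 200.0], [304.0, 205.0]]
1.2 [[321.0, 275.0], [339.0, 272.0], [326.0, 200.0], [307.0, 204.0]]
1.3 [[317.0, 275.0], [335.0, 273.0], [330.0, 201.0], [311.0, 202.0]]
1.4 [[313.0, 274.0], [332.0, 274.0], [334.0, 202.0], [315.0, 201.0]]
```

View pics/w5.png

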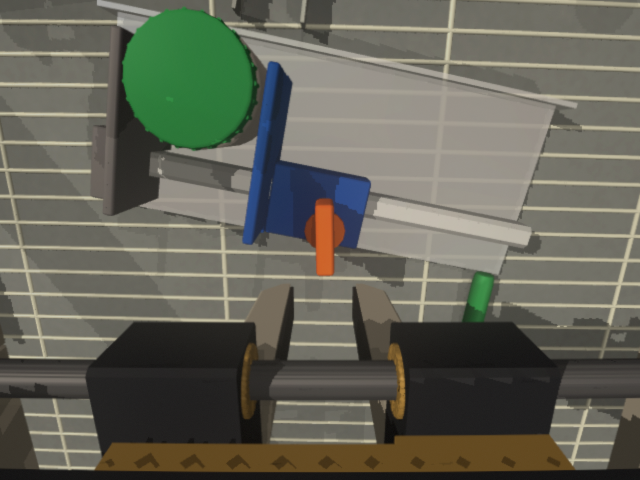

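The knob reads about 1.37 rad: the bar is upright at columns 316–334. The fence sits about 3 px from the prediction, so I'll measure the fence-to-canister gap in an enlarged crop.

Run:
```python
import cv2
im=cv2.imread("pics/w5.png")[50:260,110:390]
cv2.imwrite("pics/w5c.png",cv2.resize(im,None,fx=2.8,fy=2.8,interpolation=cv2.INTER_CUBIC))
```

```text
(no output)
```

View pics/w5c.png

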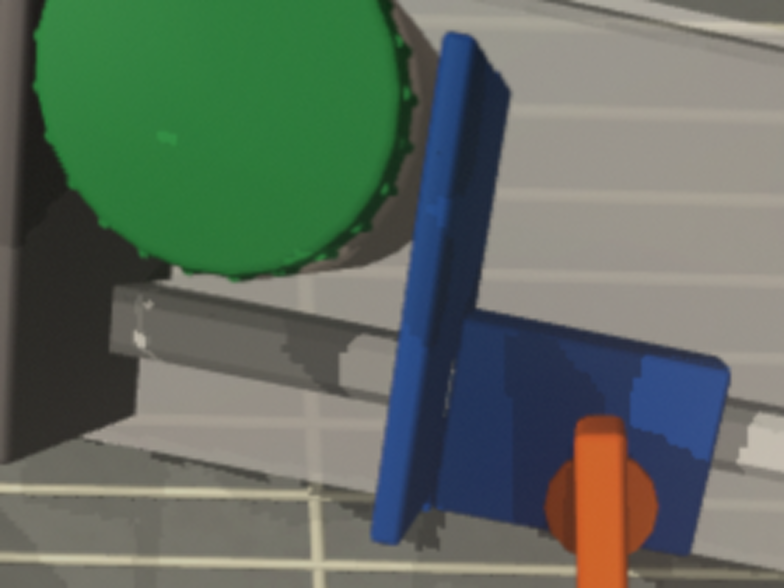

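Run:
```python
from org import *
st={'position':np.array([.5057968,.1038449,.18840722]),'eef_rot':np.array([3.1409859,.00393679,.02338574])}
W=cam("wrist",st)
P=[(90,48,95),(90,40,95),(-30,48,95),(-30,40,95),(24,-40,40),(-34,-40,40),(24,40,40)]
u=uncrop([(443,33),(476,37),(371,542),(402,543),(729,362),(691,556),(468,308)],110,50,2.8)
# lid circle: fit ellipse of green
im=cv2.imread('pics/w5.png');h=cv2.cvtColor(im,cv2.COLOR_BGR2HSV);m=cv2.inRange(h,(50,120,40),(75,255,255))
n,l,s_,ce=cv2.connectedComponentsWithStats(m);i=1+np.argmax(s_[1:,4]);cs=cv2.findContours((l==i).astype(np.uint8),0,1)[0];e=cv2.fitEllipse(max(cs,key=len));print('lid',e)
lid=least_squares(lambda q:(proj(W,[[q[0],q[1],.104]])-[e[0]]).ravel(),[.61,.19]).x
print('can org',org(lid))
for z in(.006,):
    p,r=fit([(W,P,u)],[.53,.11,-.173],z);print(p,org(p),r.round(1).tolist())
    f=place(p,[(30,48,50)])[0];d=lid-f[:2];print('gap y',-np.sin(p[2])*d[0]+np.cos(p[2])*d[1],'yaw rel',p[2]-o[2])
```

```text
lid ((188.82542419433594, 78.75221252441406), (128.9015350341797, 143.1102752685547), 146.98318481445312)
can org [0.0671 0.1134]
[ 0.52902462  0.10949864 -0.16411845] [-0.0018  0.0192] [[-0.6, -2.3], [0.5, -1.1], [-0.2, -0.2], [0.0, 1.5], [1.9, 2.0], [0.4, -0.1], [-2.3, 2.6]]
gap y 0.04556875617245417 yaw rel 0.008881551963940193
```

Run:
```python
from org import *
S={'w4':([0.50668562,0.10320812,0.19023258],[3.14150677,-8.92196320e-04,1.38911463]),'w5':([.5057968,.1038449,.18840722],[3.1409859,.00393679,.02338574])}
for n,(a,b) in S.items():
    W=cam("wrist",{'position':np.array(a),'eef_rot':np.array(b)})
    im=cv2.imread(f'pics/{n}.png');h=cv2.cvtColor(im,cv2.COLOR_BGR2HSV)
    m=cv2.inRange(h,(50,120,40),(75,255,255));k,l,s_,_=cv2.connectedComponentsWithStats(m);i=1+np.argmax(s_[1:,4])
    c=max(cv2.findContours((l==i).astype(np.uint8),0,1)[0],key=len);e=cv2.fitEllipse(c)
    th=np.linspace(0,6.28,60)
    def f(q): # lid rim circle fit against hull points by radial distance
        u=proj(W,np.c_[q[0]+q[2]*np.cos(th),q[1]+q[2]*np.sin(th),np.full(60,.104)]).astype(np.float32)
        return [cv2.pointPolygonTest(c,tuple(map(float,x)),True) for x in u]
    r=least_squares(f,[.61,.19,.04]);q=r.x;print(n,'lid',org(q),'rad',q[2].round(4),'cost',r.cost.round(1))
    b=cv2.inRange(h,(105,120,40),(125,255,255));k,l,s_,_=cv2.connectedComponentsWithStats(b);i=1+np.argmax(s_[1:,4]);B=(l==i)
    # outer top edge of the fence: outermost blue pixel towards canister at several stop x
    for x in(30,50,70,85):
        ys=np.arange(55,85,.25);u=proj(W,place(o,[(x,y,101) for y in ys])).round().astype(int)
        on=[y for y,(cc,rr) in zip(ys,u) if 0<=rr<480 and B[rr,cc]];print('  x',x,'face y',max(on) if on else None)
```

```text
w4 lid [0.0645 0.1123] rad 0.0402 cost 14.9
  x 30 face y 66.5
  x 50 face y 65.5
  x 70 face y 65.5
  x 85 face y 64.0
w5 lid [0.0653 0.1132] rad 0.0406 cost 27.1
  x 30 face y 67.25
  x 50 face y 67.5
  x 70 face y 67.5
  x 85 face y 66.75
```

The relative measurement gives about 45.7 mm from axis to fence. The limit is 47, so it's inside but thin. I have plenty of time, so I'll regrip the knob, ease the clamp, nudge the stop up to the canister and retighten.

Request:
{"api": "arm_command", "payload": {"deltas": [{"tx":0,"ty":0,"tz":0.12,"rx":0,"ry":0,"rz":0,"hand":0.7},{"tx":0,"ty":0,"tz":0.24,"rx":0,"ry":0,"rz":0,"hand":0.7},{"tx":0,"ty":0,"tz":0.36,"rx":0,"ry":0,"rz":0,"hand":0.7},{"tx":0,"ty":0,"tz":0.42,"rx":0,"ry":0,"rz":0,"hand":0.7},{"tx":0,"ty":0,"tz":0.43,"rx":0,"ry":0,"rz":0,"hand":0.7},{"tx":0,"ty":0,"tz":0.43,"rx":0,"ry":0,"rz":0,"hand":1},{"tx":0,"ty":0,"tz":0.43,"rx":0,"ry":0,"rz":0,"hand":1},{"tx":0,"ty":0,"tz":0.43,"rx":0,"ry":0,"rz":0,"hand":1}], "force": 55}}

```text
time: 18.4
position: [0.5078, 0.1027, 0.0619]
eef_rot: [3.14, -0.002, 0.023]
ft_force: [1.9, -2.1, -2.7]
gripper_width: 0.0137
gripper_force: 55.0
```

Request:
{"api": "arm_command", "payload": {"deltas": [{"tx":0,"ty":0,"tz":0,"rx":0,"ry":0,"rz":0,"hand":1},{"tx":0,"ty":0,"tz":0,"rx":0,"ry":0,"rz":0,"hand":1}]}}

```text
time: 18.6
position: [0.5078, 0.1027, 0.0619]
eef_rot: [3.14, -0.002, 0.023]
ft_force: [0.9, -4.2, -0.3]
gripper_width: 0.0134
gripper_force: 55.0
```

```bash
python3 org.py
```

```text
18.6 [-0.0215  0.0089] 0.0619 [ 3.14e+00 -2.00e-03  2.30e-02] F org [ 1.6 -4.  -0.3] 0.013387158733715605
```

Gripped on the bar. I ease it back by about 0.52 rad, to roughly 0.85.

Request:
{"api": "arm_command", "payload": {"deltas": [{"tx":0,"ty":0,"tz":0,"rx":0,"ry":0,"rz":-0.035,"hand":1},{"tx":0,"ty":0,"tz":0,"rx":0,"ry":0,"rz":-0.07,"hand":1},{"tx":0,"ty":0,"tz":0,"rx":0,"ry":0,"rz":-0.105,"hand":1},{"tx":0,"ty":0,"tz":0,"rx":0,"ry":0,"rz":-0.14,"hand":1},{"tx":0,"ty":0,"tz":0,"rx":0,"ry":0,"rz":-0.165,"hand":1},{"tx":0,"ty":0,"tz":0,"rx":0,"ry":0,"rz":-0.165,"hand":1},{"tx":0,"ty":0,"tz":0,"rx":0,"ry":0,"rz":-0.165,"hand":1}]}}

```text
time: 19.3
position: [0.5079, 0.1037, 0.0618]
eef_rot: [3.141, -0.002, 0.539]
ft_force: [0.9, -2.6, 2.1]
gripper_width: 0.0136
gripper_force: 55.0
```

```bash
python3 org.py
python3 - <<'E'
from org import *
st=telemetry.observe()
print('per mm along rail +y: tool share', (totool(st,R.from_euler('z',o[2]).apply([0,.001,0]))/.3).round(5))
E
```

```text
19.3 [-0.0216  0.0099] 0.0618 [ 3.141e+00 -2.000e-03  5.390e-01] F org [ 1.4 -2.4  2.1] 0.013610483249406276
per mm along rail +y: tool share [ 0.00218 -0.00252  0.     ]
```

Push +y by 3 mm.

Request:
{"api": "arm_command", "payload": {"deltas": [{"tx":0.002,"ty":-0.0025,"tz":0,"rx":0,"ry":0,"rz":0,"hand":1},{"tx":0.0045,"ty":-0.005,"tz":0,"rx":0,"ry":0,"rz":0,"hand":1},{"tx":0.0065,"ty":-0.0075,"tz":0,"rx":0,"ry":0,"rz":0,"hand":1},{"tx":0.0065,"ty":-0.0075,"tz":0,"rx":0,"ry":0,"rz":0,"hand":1},{"tx":0.0065,"ty":-0.0075,"tz":0,"rx":0,"ry":0,"rz":0,"hand":1}]}}

```text
time: 19.8
position: [0.5083, 0.1061, 0.0618]
eef_rot: [3.14, -0.001, 0.54]
ft_force: [0.8, -5.5, 4.8]
gripper_width: 0.014
gripper_force: 55.0
```

```bash
python3 org.py
```

```text
19.8 [-0.0216  0.0123] 0.0618 [ 3.14e+00 -1.00e-03  5.40e-01] F org [ 1.8 -5.3  4.8] 0.013977660700124305
```

Request:
{"api": "arm_command", "payload": {"deltas": [{"tx":0.002,"ty":-0.0025,"tz":0,"rx":0,"ry":0,"rz":0,"hand":1},{"tx":0.0045,"ty":-0.005,"tz":0,"rx":0,"ry":0,"rz":0,"hand":1},{"tx":0.0045,"ty":-0.005,"tz":0,"rx":0,"ry":0,"rz":0,"hand":1},{"tx":0.0045,"ty":-0.005,"tz":0,"rx":0,"ry":0,"rz":0,"hand":1}]}}

```text
time: 20.2
position: [0.5086, 0.108, 0.0618]
eef_rot: [3.14, -0.001, 0.54]
ft_force: [1.0, -4.9, 5.0]
gripper_width: 0.0137
gripper_force: 55.0
```

```bash
python3 org.py
```

```text
20.2 [-0.0216  0.0143] 0.0618 [ 3.14e+00 -1.00e-03  5.40e-01] F org [ 1.8 -4.7  5. ] 0.01367301810223248
```

```bash
cat > gap.py <<'E'
from org import *
import sys
st=telemetry.observe();im0=vision.read_camera("wrist");W=cam("wrist",st);im=im0[:,:,::-1]
cv2.imwrite(f"pics/{sys.argv[1]}.png",im);h=cv2.cvtColor(im0,cv2.COLOR_RGB2HSV)
m=cv2.inRange(h,(50,120,30),(75,255,255));k,l,s_,_=cv2.connectedComponentsWithStats(m);i=1+np.argmax(s_[1:,4])
c=max(cv2.findContours((l==i).astype(np.uint8),0,1)[0],key=len);th=np.linspace(0,6.28,60)
def f(q):
    u=proj(W,np.c_[q[0]+.0404*np.cos(th),q[1]+.0404*np.sin(th),np.full(60,.104)]).astype(np.float32)
    ok=(u[:,0]>3)&(u[:,0]<636)&(u[:,1]>3)&(u[:,1]<476)
    return [cv2.pointPolygonTest(c,tuple(map(float,x)),True) if k else 0. for x,k in zip(u,ok)]
r=least_squares(f,[.61,.19],diff_step=1e-4);print('lid',org(r.x),r.cost.round(1))
B=cv2.inRange(h,(105,100,25),(128,255,255))>0
for x in(-15,0,30,50,65,80):
    ys=np.arange(50,90,.25);u=proj(W,place(o,[(x,y,101) for y in ys])).round().astype(int)
    on=[y for y,(cc,rr) in zip(ys,u) if 0<=rr<480 and 0<=cc<640 and B[rr,cc]];print('  x',x,'face y',max(on) if on else None)
E
python3 gap.py w6; python3 org.py
```

```text
lid [0.0652 0.113 ] 27.0
  x -15 face y 71.75
  x 0 face y 71.5
  x 30 face y 71.75
  x 50 face y 71.75
  x 65 face y 71.75
  x 80 face y 71.5
20.25 [-0.0216  0.0143] 0.0618 [ 3.14e+00 -1.00e-03  5.40e-01] F org [ 2.5 -5.5  5.6] 0.013675801690358307
```

The fence face is now at y ≈ 71.7 mm, parallel, with the canister axis at 113.0, so it is in contact. Retighten.

Request:
{"api": "arm_command", "payload": {"deltas": [{"tx":0,"ty":0,"tz":0,"rx":0,"ry":0,"rz":0.03,"hand":1},{"tx":0,"ty":0,"tz":0,"rx":0,"ry":0,"rz":0.06,"hand":1},{"tx":0,"ty":0,"tz":0,"rx":0,"ry":0,"rz":0.09,"hand":1},{"tx":0,"ty":0,"tz":0,"rx":0,"ry":0,"rz":0.12,"hand":1},{"tx":0,"ty":0,"tz":0,"rx":0,"ry":0,"rz":0.15,"hand":1},{"tx":0,"ty":0,"tz":0,"rx":0,"ry":0,"rz":0.165,"hand":1},{"tx":0,"ty":0,"tz":0,"rx":0,"ry":0,"rz":0.165,"hand":1},{"tx":0,"ty":0,"tz":0,"rx":0,"ry":0,"rz":0.165,"hand":1}]}}

```text
time: 21.05
position: [0.5084, 0.107, 0.0618]
eef_rot: [3.139, -0.001, 0.021]
ft_force: [-0.1, -6.0, 6.2]
gripper_width: 0.0138
gripper_force: 55.0
```

```bash
python3 org.py; python3 gap.py w7
```

```text
21.05 [-0.0216  0.0132] 0.0618 [ 3.139e+00 -1.000e-03  2.100e-02] F org [ 1.  -5.9  6.2] 0.013780225503293749
lid [0.0655 0.1106] 46.8
  x -15 face y 71.5
  x 0 face y 71.5
  x 30 face y 71.5
  x 50 face y 71.5
  x 65 face y 71.5
  x 80 face y 71.75
```

Now release, lift and check.

Request:
{"api": "arm_command", "payload": {"deltas": [{"tx":0,"ty":0,"tz":0,"rx":0,"ry":0,"rz":0,"hand":0.7},{"tx":0,"ty":0,"tz":0,"rx":0,"ry":0,"rz":0,"hand":0.7},{"tx":0,"ty":0,"tz":0,"rx":0,"ry":0,"rz":0,"hand":0.7},{"tx":0,"ty":0,"tz":0,"rx":0,"ry":0,"rz":0,"hand":0.7},{"tx":0,"ty":0,"tz":-0.1,"rx":0,"ry":0,"rz":0,"hand":0.7},{"tx":0,"ty":0,"tz":-0.25,"rx":0,"ry":0,"rz":0,"hand":0.7},{"tx":0,"ty":0,"tz":-0.43,"rx":0,"ry":0,"rz":0,"hand":0.7},{"tx":0,"ty":0,"tz":-0.43,"rx":0,"ry":0,"rz":0,"hand":0.7}]}}

```text
time: 21.9
position: [0.5118, 0.1104, 0.1961]
eef_rot: [-3.138, -0.013, 0.024]
ft_force: [1.6, -0.7, 0.2]
gripper_width: 0.0281
gripper_force: 0.0
```

Request:
{"api": "arm_command", "payload": {"deltas": [{"tx":0,"ty":0,"tz":0,"rx":0,"ry":0,"rz":0,"hand":0.7},{"tx":0,"ty":0,"tz":0,"rx":0,"ry":0,"rz":0,"hand":0.7},{"tx":0,"ty":0,"tz":0,"rx":0,"ry":0,"rz":0,"hand":0.7},{"tx":0,"ty":0,"tz":0,"rx":0,"ry":0,"rz":0,"hand":0.7}]}}

```text
time: 22.3
position: [0.507, 0.1088, 0.1887]
eef_rot: [3.141, 0.003, 0.024]
ft_force: [0.2, 0.7, 0.4]
gripper_width: 0.0278
gripper_force: 0.0
```

```bash
python3 org.py; python3 gap.py w8
python3 - <<'E'
from org import *
im=cv2.imread('pics/w8.png');h=cv2.cvtColor(im,cv2.COLOR_BGR2HSV)
m=cv2.inRange(h,(4,180,150),(14,255,255));m[300:]=0
k,l,s_,ce=cv2.connectedComponentsWithStats(m);i=1+np.argmax(s_[1:,4])
print(s_[i],cv2.minAreaRect(np.argwhere(l==i)[:,::-1].astype(np.float32)))
st=telemetry.observe();W=cam("wrist",st);p=np.r_[place(o,[[-.5,23.6,0]])[0][:2],o[2]]
for k in(1.1,1.2,1.3,1.4):
    c,s=np.cos(-k),np.sin(-k)
    print(k,cv2.minAreaRect(proj(W,place(p,[(-22+c*x-s*y,-10+s*x+c*y,78) for x,y in((-7,-28),(7,-28),(7,28),(-7,28))],.006)).astype(np.float32)))
E
```

```text
22.3 [-0.0233  0.0148] 0.1887 [3.141e+00 3.000e-03 2.400e-02] F org [0.1 0.7 0.4] 0.027777962651786357
lid [0.0654 0.1134] 25.0
  x -15 face y 71.25
  x 0 face y 71.25
  x 30 face y 71.75
  x 50 face y 72.0
  x 65 face y 71.75
  x 80 face y 71.75
[ 316  205   18   71 1178] ((324.5, 240.0), (70.0, 17.0), 90.0)
1.1 ((325.754150390625, 239.18115234375), (72.7513198852539, 19.2456111907959), 74.25094604492188)
1.2 ((325.8164367675781, 239.08148193359375), (72.55198669433594, 19.28391456604004), 80.19129943847656)
1.3 ((326.12744140625, 239.00912475585938), (72.45809173583984, 19.303035736083984), 85.77872467041016)
1.4 ((326.3924255371094, 238.99600219726562), (19.302366256713867, 72.4444351196289), 1.4548803567886353)
```

```bash
python3 -c "
from rig import ticket;print(ticket.job_done())"
```

```text
the job is handed in; nothing more can be done
None
```

I handed the job in, with no verdict returned. By my last measurements the blue stop is on the rail with its fence against the canister (about 42 mm to its axis) and its knob clamped at about 1.37 rad. The first clamping left a gap of about 4 mm, so I eased the knob to about 0.85 rad, nudged the stop up to the canister and retightened.

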